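# Trip the catch and hold the drying box's flap at the set angle

### The arm

A 6-joint arm with a two-finger parallel gripper is mounted at the origin on a cart in front of the work surface, level with it; the furniture and walls round the work are solid. World frame = base frame: x ahead of the robot, y to its left, z up, the work surface at z = 0. Lengths are in mm, angles in rad, forces in N, time in s.
With the tool pointing down it reaches from about 350 to 875 mm from the base axis. Payload 4.2 kg.
Tool frame: the origin (TCP) lies at the very end of the fingers, on their centre line; the grasp point (between the pads) lies 19 mm behind it (arm.tcp_to_grasp is the x of the grasp point in the tool frame, in mm); x points along the fingers, z is the direction in which the jaws open and shut, and the axes are right-handed (so a half turn about x gives the same grasp; the last joint's range is limited). The gripper opens to 85 mm and grips with 20 to 120 N. Pads are 22 mm wide; open, the fingers measure 114 mm over their backs; the gripper's body (76 mm by 85 mm) begins 54 mm behind the grasp point. The pads swing forward as they close: fully open they stand 13 mm farther back than shut.
Start: joints at [1.48, 0.385, 0.008, 0, -1.194, -0.259], TCP at [214.161, 587.141, 231.312] pointing down, gripper open.
Joint ranges: [-3.14, 3.14], [-1.21, 2.06], [-1.07, 1.41], [-3.16, 2.05], [-2.99, -0.16], [-3.1, 3.1]. Speed limits (rad/s): [2.79, 2.79, 3.14, 3.14, 3.14, 3.14].

### API

Orientations are given as a unit quaternion [x, y, z, w].
In Python, from bench import status, get_image, job, arm gives the robot as it stands.
- The arm moves only by the tool apply_moves, never from a script. Its argument "targets" is text: rows parted by semicolons, each of 5 numbers parted by spaces: the shift along the tool's x, y, z in mm, then the turn about the tool's x in degrees, then the gripper's target within -1 to 1 (shut at 1, half-way at 0, fully open at -1). In form: dx dy dz spin hand; .... A call has 1 to 10 rows; each row is the pose to reach, as a shift and turn from the pose commanded when the call began, along the tool's axes at that moment; what a row does not reach only later rows make up. A row lasts 1/12 s, in which the tool goes at most 41.7 mm and 7.16 degrees, less where a joint would pass 70% of its speed; a pose out of reach is approached as far as the arm can. A call with a gripper value outside its range is refused whole. The fingers move at their own pace and stop on an object; the grip force is fixed at half the most. Time passes only in rows, so rows that repeat a pose let the fingers close. It gives the time, the measured TCP pose, the force and the opening at its end, in the units of the state.
- status.read_state(): the state, without advancing time (a new reading comes with each control period).
- get_image(name): name is "scene" or "top" or "wrist"; returns a dict with "img" (480x640x3 uint8, red, green, blue), "mtx" (3x3 intrinsics, pixels), "k1" (the pictures are not rectified: a ray, as slopes to the right and down, at radius r is drawn at 1 + k1 r^2 times it, then the intrinsics apply), "world_from_camera" (4x4, takes a point from camera to world coordinates). Camera axes: x right, y down, z forward; pixel columns grow to the right and rows downward; lengths in mm; the calibration is good to about 2 mm. A picture is of the moment at which its call begins. There is no depth.
- job.job_done(): hands the job in, once; it reports no verdict.
The state is a dict: "clock": time; "joints": joint angles; "joint_vel": joint speeds; "joint_efforts": joint torques, N m; "position": TCP position; "ee_rot": TCP orientation; "contact_force": force on the tool from outside, world axes, zero at the start; "wrist_torque": the same for the moment, N m; "gripper_width": finger opening in mm.
Only numpy, scipy, OpenCV 4.12 (cv2) and the standard library are available. Lean on these libraries where they do the work, as an engineer would, in place of code of your own. Each camera call takes 0.05 s, during which the arm holds its last target.

### The job

Open the plywood drying box for a colleague to look at the plate inside: press the thumb pad of the sprung catch at its front fully down so that the flap springs free, let the catch come back, then swing the flap up by its bar handle until it stands in line with the index arm at the box's side. Nothing else keeps the flap up, so finish while still holding it there, steady, in the gripper. Do not shift the index arm or the things standing round the box.

Things in the scene. Friction and masses are not known exactly. Their poses are not given: they have to be found in the camera images.
- drying_box: Low open plywood box, 170 (x) x 200 (y) x 85 mm high, fixed to the counter. Origin: centre of its underside; its x axis points from its front (catch and handle side, towards the robot) to the hinge side, z up. A 12 mm plywood flap lies on its rim, top face 97 mm above the counter.
- catch_pad (a point): Centre of the top face of the catch's steel thumb pad, 28 (x) x 30 (y) x 6 mm, 84 mm above the counter, 152 mm ahead (-x) and 65 mm right (-y) of the box's origin. 37 mm behind it an upright, 100 mm above the counter, hooks over the flap's lip. Pressed straight down it sinks 14 mm to its stop (and comes 6 mm nearer the robot), against 4 N at first, 8 N at the stop.
- catch (a joint): Angle of the sprung catch: 0 latched (at rest), 0.28 rad at the stop. The hook clears the flap's lip at about 0.2 rad; the catch springs back to 0 when let go.
- flap (a joint): Angle of the flap: 0 closed and level, growing as its front edge rises, at most 1.3 rad. While latched it cannot rise. Once tripped, a spring lifts it to about 0.1 rad, clear of the hook; let go from higher up it falls back to there. Holding it up at the handle takes 2 to 4 N; a light grip (about 12 N) lets the bar turn easily between the fingers.
- flap_handle (a point): Centre of the flap's bar handle: round steel bar 14 mm thick, 100 mm long, parallel to the hinge, in the flap's plane, 51 mm (axis) ahead of its front edge, on a rod at each end: 85 mm of bar free, 44 mm of air behind it. 91 mm above the counter when closed. Fingers pointing straight down, one before and one behind it, can hold it at every angle as it turns between them. Site turns with the flap.
- flap_hinge (a point): Point on the flap's hinge line level with the middle of the handle, 91 mm above the counter. The handle's axis circles it at 226 mm: at flap angle a the handle is 226*cos(a) mm towards the front (box -x) of it and 226*sin(a) mm above it.
- index (a joint): Angle of the index arm, measured just as the flap's: the flap is in line with it when flap equals index. Set between 0.45 and 1.0 rad, different each time; stiff on its pivot, it stays unless pushed.
- index_tip (a point): Pointed tip of the aluminium index arm, a flat arm 14 mm wide beside the right (-y) side of the box, pivoting on the flap's hinge axis; the tip is 136 mm from that axis. A bent rod with ticks runs behind it. The point turns with the arm.
- ink_tin_left: Bystander, loose: the short wide ink tin; origin at the centre of its underside.
- ink_tin_right: Bystander, loose: the tall narrow ink tin; origin at the centre of its underside.
- pigment_jar: Bystander, loose: the small jar; origin at the centre of its underside.
- rub_block: Bystander, loose: the grey polishing block; origin at the centre of its underside.
- marker: Bystander, loose: the marker pen; origin at the centre of its underside.

How it is judged:
By the outcome, as a careful person would: the job done as asked, in the order asked, and still so for the second after the job is handed in, while the arm keeps its last pose, push and grip.
It also fails if it takes over 48 s, if anything falls off the work surface, if the arm or the gripper's body presses on something with over 40 N, if the wrist force passes 120 N, or if a joint passes its speed limit or range.

## Working session

There is one attempt and no reset: what is moved stays moved. The work goes in short steps, Python scripts to look and compute and a tool call to move; the robot and the scene stay as the last step left them, time stands still between calls to the robot, and variables do not carry over. Pictures are saved under pics/ and viewed, and the job is handed in when it is done.

Besides the shell and the picture viewer there is one more tool, called by a JSON object that holds its "api" and its "payload", one argument or row to a line. apply_moves: Moves the arm, as the interface text tells. Its arguments: {"type":"object","properties":{"targets":{"type":"string"}},"required":["targets"]}

```bash
mkdir -p pics; ls
python3 - <<'E'
from bench import status,get_image,arm
import cv2
s=status.read_state();print(s)
for n in("scene","top","wrist"):
    d=get_image(n);cv2.imwrite(f"pics/a_{n}.png",d["img"][:,:,::-1]);print(n,d["mtx"],d["k1"],d["world_from_camera"])
E
```

```text
pics
{'clock': 0.0, 'joints': array([ 1.47957783e+00,  3.85552262e-01,  6.59785511e-03, -5.12496209e-04,
       -1.19396452e+00, -2.58644934e-01]), 'joint_vel': array([ 2.94505872e-04, -1.55788610e-03, -8.45204183e-05, -7.61154497e-04,
       -1.44521170e-05, -1.28649842e-03]), 'joint_efforts': array([ 1.66938480e-04, -3.92296600e+01,  1.88400990e+01,  4.18633282e+00,
       -4.71272549e-03, -1.33527216e-07]), 'position': array([213.98244564, 586.60110348, 230.21121013]), 'ee_rot': array([-0.57881459, -0.40482929,  0.58004068, -0.4057582 ]), 'contact_force': array([ 0.06494474,  0.54063878, -0.42140529]), 'wrist_torque': array([-0.0180601 , -0.01647902,  0.00867088]), 'gripper_width': 85.2652976528476}
scene [[597.91258067   0.         319.90950077]
 [  0.         597.91258067 243.51224416]
 [  0.           0.           1.        ]] -0.1363957224448975 [[ 2.65873574e-01 -7.53578832e-01  6.01190641e-01 -4.94521635e+01]
 [-9.63900185e-01 -1.98491210e-01  1.77475838e-01 -3.00565914e+02]
 [-1.44109768e-02 -6.26673905e-01 -7.79148343e-01  8.96728135e+02]
 [ 0.00000000e+00  0.00000000e+00 
[... 177 characters left out ...]
50585304 [[ 2.78871792e-02 -9.84035479e-01  1.75773952e-01  3.77053496e+02]
 [-9.99603162e-01 -2.67526778e-02  8.82115005e-03 -1.19748015e+02]
 [-3.97790071e-03 -1.75950195e-01 -9.84391033e-01  1.16638859e+03]
 [ 0.00000000e+00  0.00000000e+00  0.00000000e+00  1.00000000e+00]]
wrist [[425.07614851   0.         322.0824892 ]
 [  0.         425.07614851 244.79727906]
 [  0.           0.           1.        ]] -0.04634292614315254 [[-3.42621690e-01 -9.00951526e-01 -2.66264392e-01  2.81171459e+02]
 [-9.39471102e-01  3.29206846e-01  9.49573680e-02  5.61161164e+02]
 [ 2.10407500e-03  2.82682155e-01 -9.59211328e-01  3.72462587e+02]
 [ 0.00000000e+00  0.00000000e+00  0.00000000e+00  1.00000000e+00]]
```

View pics/a_scene.png

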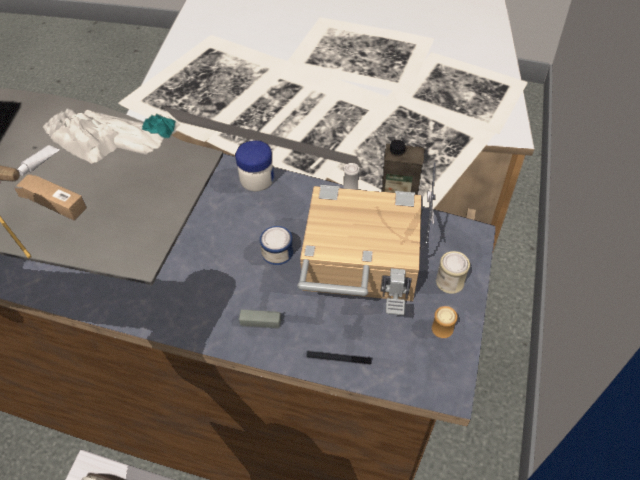

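View pics/a_top.png

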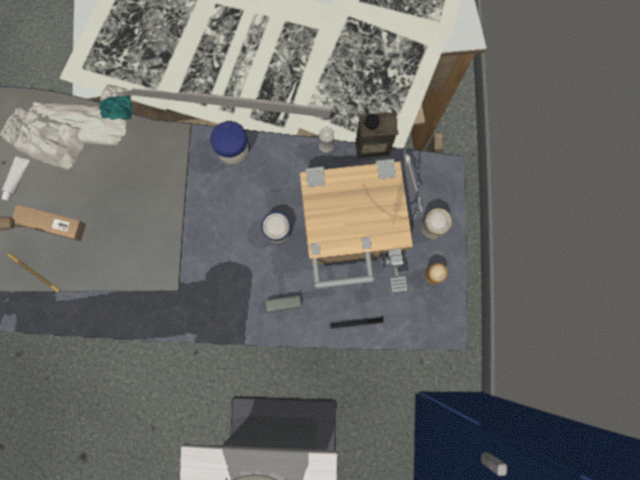

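The scene view has the box around (360,240), with its handle bar at (302,287)–(367,292), the catch at (396,292) and the index arm near (430,220). The top view has the flap at (300–411,163–258), the bar at (316–372,283), the pad at (398,285) and the index arm at (413,180). I'll zoom in to get measurements.

```bash
cat > h.py <<'E'
import numpy as np,cv2
from bench import status,get_image,arm
def undist(d,uv):
    dist=np.array([d["k1"],0,0,0,0.])
    # use iterative exact
    return cv2.undistortPoints(np.array(uv,float).reshape(-1,1,2),d["mtx"],dist).reshape(-1,2)
def rays(d,uv):
    n=undist(d,uv);T=d["world_from_camera"]
    r=np.c_[n,np.ones(len(n))]@T[:3,:3].T
    return T[:3,3],r/np.linalg.norm(r,axis=1)[:,None]
def onplane(d,uv,z):
    o,r=rays(d,uv);z=np.broadcast_to(z,(len(r),))
    return o+r*((z-o[2])/r[:,2])[:,None]
def onpl(d,uv,p,n):
    o,r=rays(d,uv);return o+r*(((p-o)@n)/(r@n))[:,None]
def proj(d,P):
    T=np.linalg.inv(d["world_from_camera"]);P=np.atleast_2d(P)
    return cv2.projectPoints(P.astype(float),cv2.Rodrigues(T[:3,:3])[0],T[:3,3],d["mtx"],np.array([d["k1"],0,0,0,0.]))[0].reshape(-1,2)
def crop(d,x0,y0,x1,y1,s,fn):
    im=cv2.resize(d["img"][y0:y1,x0:x1,::-1],None,fx=s,fy=s,interpolation=cv2.INTER_CUBIC)
    for x in range((x0+9)//10*10,x1,10):
        L=8 if x%50 else 16
        cv2.line(im,((x-x0)*s,0),((x-x0)*s,L),(0,0,255),1)
        if x%20==0: cv2.putText(im,str(x),((x-x0)*s,26),0,.4,(0,255,255),1)
    for y in range((y0+9)//10*10,y1,10):
        cv2.line(im,(0,(y-y0)*s),(8,(y-y0)*s),(0,0,255),1)
        if y%20==0: cv2.putText(im,str(y),(10,(y-y0)*s+4),0,.4,(0,255,255),1)
    cv2.imwrite(fn,im)
E
python3 - <<'E'
from h import *
d=get_image("scene");crop(d,290,170,480,320,4,"pics/b_scene.png")
d=get_image("top");crop(d,290,140,460,300,4,"pics/b_top.png")
E
```

```text
(no output)
```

View pics/b_scene.png

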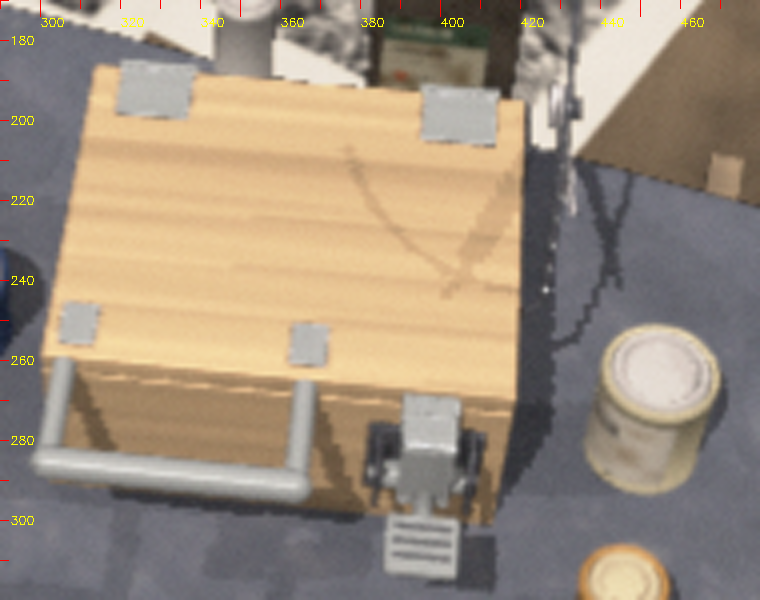

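View pics/b_top.png

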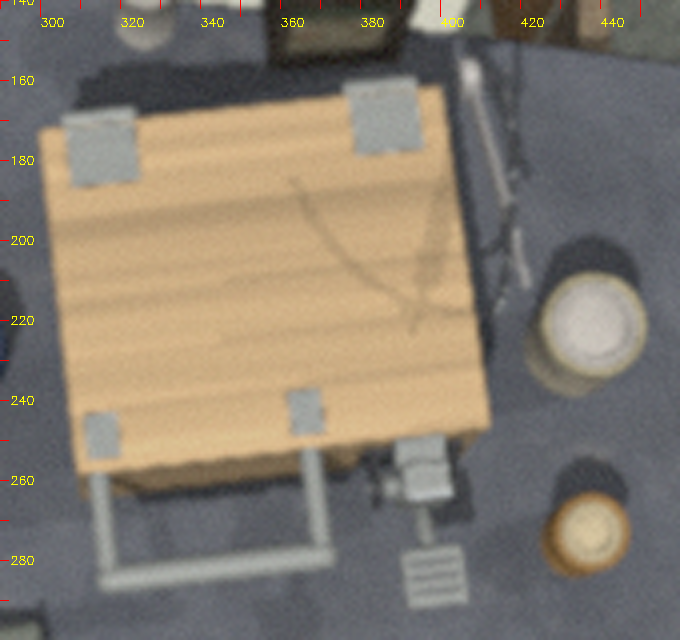

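Run:
```python
from h import *
t=get_image("top");s=get_image("scene")
tc=[(300,172.5),(400.5,161.5),(412.7,246.7),(309.5,258.2)]
sc=[(313.7,186.5),(420.5,195.5),(418.7,270),(300.5,259.2)]
np.set_printoptions(precision=1,suppress=True)
for n,d,c,p,h in(("top",t,tc,(398.5,284),[(316.2,285),(372.5,278.8)]),("scene",s,sc,(395.5,306.2),[(299.5,285),(366.2,291.8)])):
    C=onplane(d,c,97);P=onplane(d,[p],84);H=onplane(d,h,91)
    print(n,C[:,:2].tolist() and C[:,:2],"pad",P[0,:2],"hand",H[:,:2])
    print([np.linalg.norm(C[i]-C[(i+1)%4]) for i in range(4)],np.linalg.norm(H[0]-H[1]))
    print("yaw",np.degrees([np.arctan2(*(C[1]-C[2])[[1,0]]),np.arctan2(*(C[0]-C[3])[[1,0]]),np.arctan2(*(C[0]-C[1])[[1,0]])-np.pi/2,np.arctan2(*(H[0]-H[1])[[1,0]])-np.pi/2]))
```

```text
top [[ 696.2  -71.5]
 [ 724.6 -268.8]
 [ 554.9 -292.2]
 [ 527.5  -95.3]] pad [ 483.9 -267. ] hand [[ 477.3 -109.4]
 [ 491.9 -216.2]]
[np.float64(199.40323275425294), np.float64(171.3119860875692), np.float64(198.86953719341003), np.float64(170.4142645560812)] 107.80407354435808
yaw [7.9 8.  8.2 7.8]
scene [[ 696.   -71. ]
 [ 723.9 -267.1]
 [ 555.  -291.9]
 [ 526.6  -95.8]] pad [ 483.7 -267.7] hand [[ 479.5 -107.9]
 [ 494.4 -216.5]]
[np.float64(198.13197191123587), np.float64(170.73218678500393), np.float64(198.1447713301116), np.float64(171.18044964706831)] 109.66310583787659
yaw [8.3 8.3 8.1 7.8]
```

```bash
cat >> h.py <<'E'
yaw=np.radians(8.05);O=np.array([625.6,-181.8,0]);ex=np.array([np.cos(yaw),np.sin(yaw),0]);ey=np.array([-np.sin(yaw),np.cos(yaw),0])
def box(P): P=np.atleast_2d(P)-O; return np.c_[P@ex,P@ey,P[:,2]]
def wor(p): p=np.atleast_2d(p); return O+p[:,:1]*ex+p[:,1:2]*ey+p[:,2:]*np.array([0,0,1.])
def tri(d1,u1,d2,u2):
    o1,r1=rays(d1,[u1]);o2,r2=rays(d2,[u2]);r1=r1[0];r2=r2[0]
    A=np.c_[r1,-r2];s=np.linalg.lstsq(A,o2-o1,rcond=None)[0]
    a=o1+s[0]*r1;b=o2+s[1]*r2;return (a+b)/2,np.linalg.norm(a-b)
E
python3 - <<'E'
from h import *
np.set_printoptions(precision=1,suppress=True)
t=get_image("top");s=get_image("scene")
P,e=tri(s,(433,223.7),t,(421.7,212.5));b=box(P)[0];print(b,e,np.arctan2(b[2]-91,90-b[0]),np.hypot(b[2]-91,90-b[0]))
crop(s,405,170,475,240,10,"pics/c_scene.png");crop(t,390,140,450,200+20,9,"pics/c_top.png")
for yb in(-115,-120,-125,-130):
  for n,d,u in(("s",s,(433,223.7)),("t",t,(421.7,212.5))):
    q=box(onpl(d,[u],wor([0,yb,0])[0],ey))[0]
    print(yb,n,q,np.arctan2(q[2]-91,90-q[0]),np.hypot(q[2]-91,90-q[0]))
print(proj(t,wor([[90,38,91]])),proj(t,wor([[90,-120,91]])),proj(s,wor([[90,-120,91]])))
E
```

```text
[ -32.9 -114.3  156.3] 0.27481032852001325 0.48822666618306776 139.1688920308518
-115 s [ -29.1 -115.   152. ] 0.47338450441004637 133.82120300013446
-115 t [ -32.2 -115.   152.4] 0.46592645562839663 136.72613990762113
-120 s [   6.6 -120.   111.5] 0.24102108086205237 85.9156356493891
-120 t [ -27.3 -120.   128.4] 0.308857834542865 123.11955336275683
-125 s [  42.2 -125.    71. ] -0.39647240556582286 51.77581196137943
-125 t [ -22.4 -125.   104.4] 0.11884061213734141 113.2341606225844
-130 s [  77.9 -130.    30.5] -1.3735972264637382 61.69140246475194
-130 t [ -17.6 -130.    80.4] -0.09798118805921824 108.09574214097412
[[330.8 167.7]] [[409.6 159.4]] [[431.9 197. ]]
```

View pics/c_scene.png

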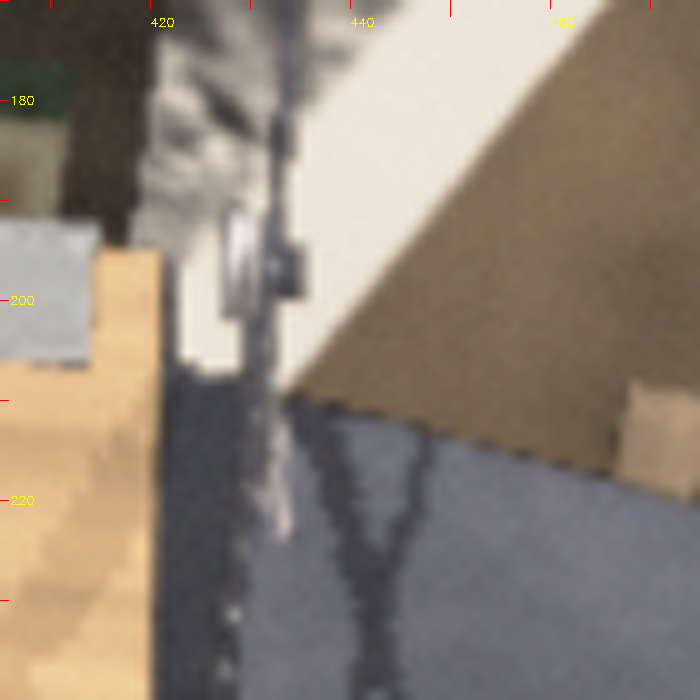

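View pics/c_top.png

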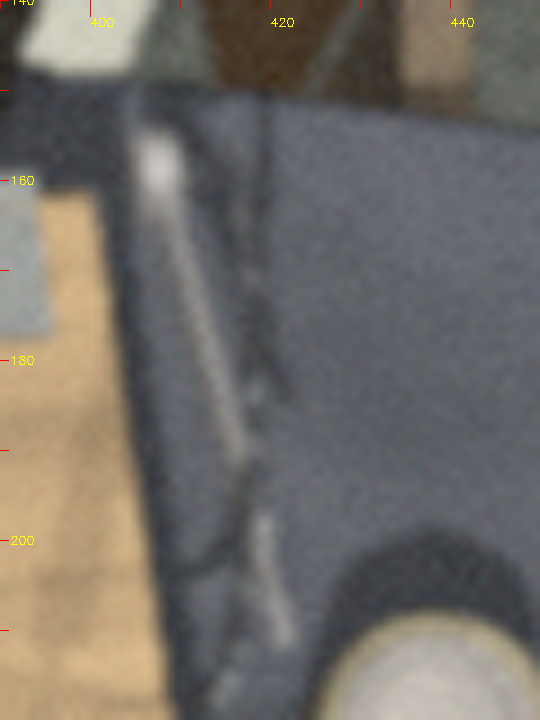

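View pics/a_wrist.png

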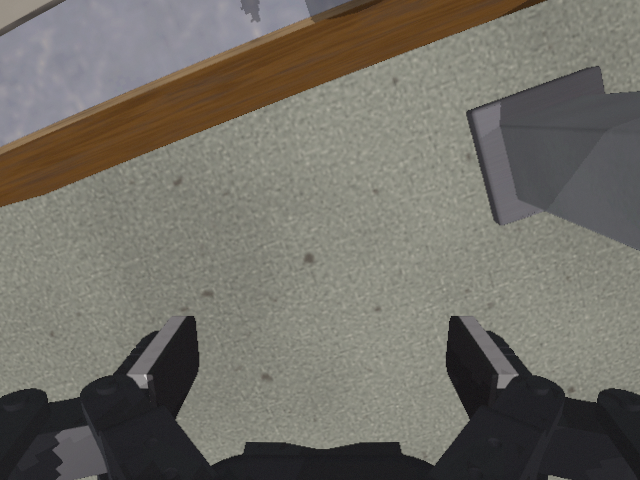

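```bash
cat >> h.py <<'E'
from scipy.spatial.transform import Rotation as R
def tool(): 
    s=status.read_state();return s["position"],R.from_quat(s["ee_rot"]).as_matrix(),s
def goto(p,jawdir):
    P,M,s=tool();print("axes",M.T.round(3).tolist(),"pos",P.round(1),"t",s["clock"],"F",s["contact_force"].round(1),"w",s["gripper_width"])
    print("shift",(M.T@(np.array(p)-P)).round(1))
    j=M.T@jawdir; a=np.degrees(np.arctan2(-j[1],j[2])); print("spin",round((a+90)%180-90,2),"j6",s["joints"].round(3))
E
python3 - <<'E'
from h import *
np.set_printoptions(precision=2,suppress=True)
goto([484,-267,231],ex)
P,M,s=tool();d=get_image("wrist");T=d["world_from_camera"]
print(M.T@(T[:3,3]-P),M.T@T[:3,:3])
E
```

```text
axes [[-0.0, -0.0, -1.0], [0.939, -0.343, 0.0], [-0.343, -0.939, 0.0]] pos [214.1 587.1 231.2] t 0.45 F [-0.3 -0.   0.5] w 85.17287441074083
shift [  0.4 546.2 709.9]
spin 61.91 j6 [ 1.48  0.39  0.01 -0.   -1.19 -0.26]
[-142.11   71.87    1.21] [[-0.   -0.28  0.96]
 [ 0.   -0.96 -0.28]
 [ 1.    0.    0.  ]]
```

{"api": "apply_moves", "payload": {
  "targets": "0 29 24 6 -1; 0 58 48 12 -1; 0 87 72 18 -1; 0 116 96 24 -1; 0 145 120 30 -1; 0 174 144 36 -1; 0 204 169 42 -1; 0 234 194 49 -1; 0 264 219 56 -1; 0 293 243 62 -1"
}}

```text
clock: 1.33
position: [406.7, 256.6, 231.8]
ee_rot: [0.706, 0.047, -0.705, 0.047]
contact_force: [0.2, -0.1, 0.0]
gripper_width: 85.5
```

Run:
```python
from h import *
goto(wor([60,-60,231])[0],ex)
```

```text
axes [[0.001, 0.001, -1.0], [0.133, -0.991, -0.001], [-0.991, -0.133, -0.001]] pos [406.7 256.6 231.8] t 1.3333 F [ 0.2 -0.1  0. ] w 85.45185221779973
shift [   0.6  523.2 -219. ]
spin -0.4 j6 [ 0.902  0.137 -0.332  0.    -1.101 -0.768]
```

{"api": "apply_moves", "payload": {
  "targets": "0 35 -15 0 -1; 0 70 -30 0 -1; 0 105 -45 0 -1; 0 140 -60 0 -1; 0 175 -75 0 -1; 0 210 -90 0 -1; 0 245 -105 0 -1; 0 280 -120 0 -1; 0 315 -135 0 -1; 0 350 -150 0 -1"
}}

```text
clock: 2.17
position: [603.9, -69.3, 231.5]
ee_rot: [0.706, 0.049, -0.705, 0.049]
contact_force: [0.3, 0.6, -0.5]
gripper_width: 85.2
```

{"api": "apply_moves", "payload": {
  "targets": "0 35 -14 0 -1; 0 70 -28 0 -1; 0 105 -42 0 -1; 0 140 -56 0 -1; 0 168 -66 0 -1; 0 168 -66 0 -1; 0 168 -66 0 -1"
}}

```text
clock: 2.75
position: [691.7, -226.3, 229.7]
ee_rot: [-0.705, -0.048, 0.706, -0.048]
contact_force: [-0.0, 0.1, 0.0]
gripper_width: 85.3
```

Run:
```python
from h import *
goto(wor([-130,-60,231])[0],ex)
d=get_image("wrist");cv2.imwrite("pics/d_A.png",d["img"][:,:,::-1]);np.savez("A.npz",**d)
```

```text
axes [[-0.002, 0.0, -1.0], [0.136, -0.991, -0.001], [-0.991, -0.136, 0.002]] pos [ 691.7 -226.3  229.7] t 2.75 F [-0.   0.1  0. ] w 85.33752160741885
shift [ -1.    7.5 189.2]
spin -0.25 j6 [-0.095  0.567  0.304 -0.    -1.31   0.231]
```

View pics/d_A.png

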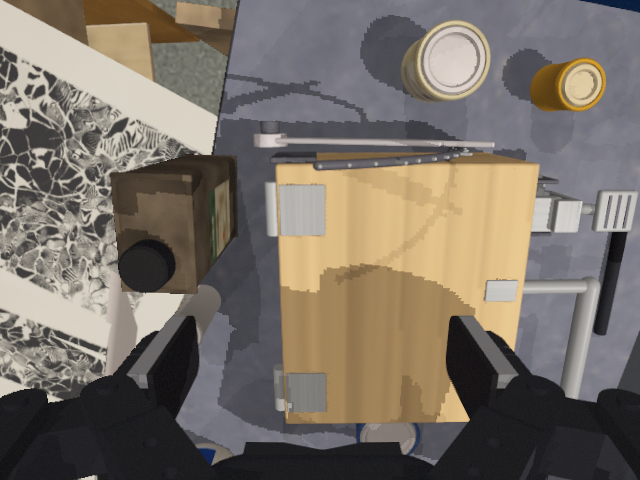

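Wrist view A has the index arm from its pivot at (265,138) to its tip at about (493,145). The pad is at (617,211), the bar at (583,340) and the right tin at (450,60). Next is a second station for the baseline.

{"api": "apply_moves", "payload": {
  "targets": "0 1 38 0 0; 0 3 76 0 0.5; 0 4 114 0 1; 0 6 152 0 1; 0 7 189 0 1; 0 7 189 0 1; 0 7 189 0 1"
}}

```text
clock: 3.38
position: [503.8, -256.9, 233.0]
ee_rot: [0.706, 0.049, -0.705, 0.049]
contact_force: [-0.2, 0.4, 0.8]
gripper_width: 0.5
```

Run:
```python
from h import *
goto(wor([-155,-65,110])[0],ex)
d=get_image("wrist");cv2.imwrite("pics/d_B.png",d["img"][:,:,::-1]);np.savez("B.npz",**d)
a=np.load("A.npz");crop(a,440,110,520,180,8,"pics/d_Ac.png");crop(a,230,110,310,170,8,"pics/d_Ap.png")
```

```text
axes [[0.002, -0.0, -1.0], [0.139, -0.99, 0.001], [-0.99, -0.139, -0.002]] pos [ 503.8 -256.9  233. ] t 3.3833 F [-0.2  0.4  0.8] w 0.45895993739856694
shift [122.9   7.6  24.1]
spin -0.06 j6 [-0.185  0.282 -0.14   0.    -1.147  0.325]
```

View pics/d_B.png

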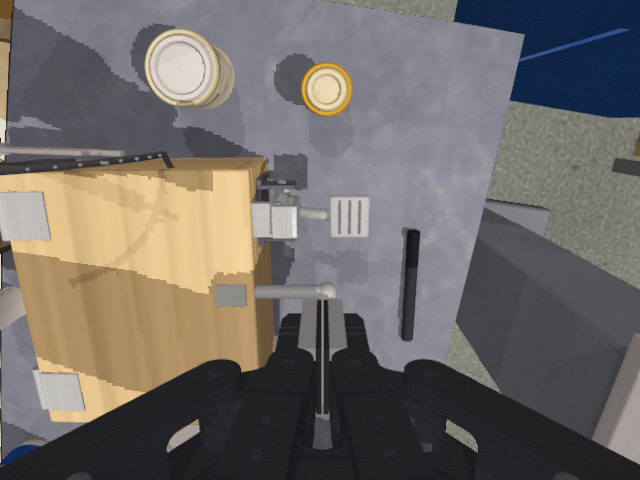

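View pics/d_Ac.png

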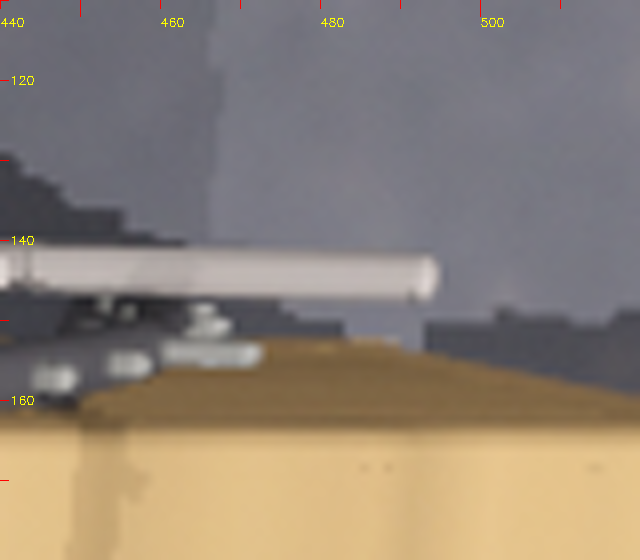

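View pics/d_Ap.png

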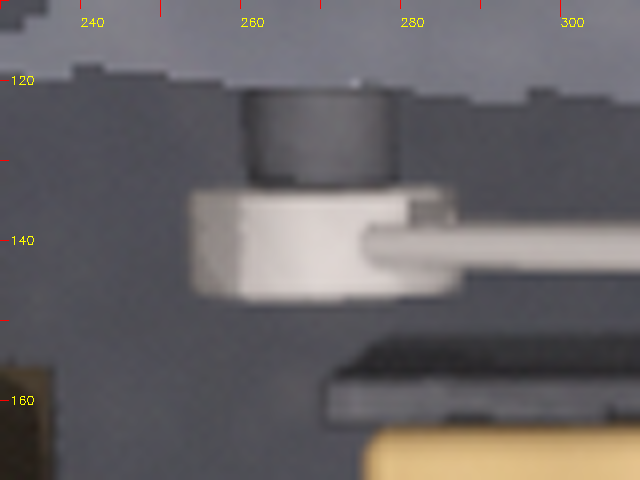

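Run:
```python
from h import *
b=np.load("B.npz");crop(b,90,130,190,190,8,"pics/d_Bc.png")
```

```text
(no output)
```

View pics/d_Bc.png

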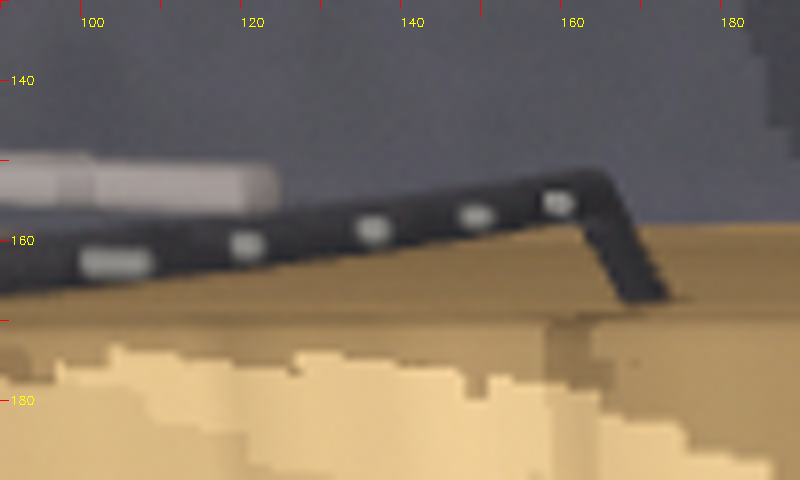

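Run:
```python
from h import *
np.set_printoptions(precision=2,suppress=True)
a=dict(np.load("A.npz"));b=dict(np.load("B.npz"))
P,e=tri(a,(493.3,144.3),b,(123.5,153.5));q=box(P)[0];print(q,e,"ang",np.arctan2(q[2]-91,90-q[0]),"r",np.hypot(q[2]-91,90-q[0]))
t=get_image("top");s=get_image("scene")
print(proj(t,P),proj(s,P))
# pad from B and A, flap corners in B/A
for n,d,c,pd in(("A",a,[(540,163.5),(277,164)],(617,211)),("B",b,[(249.5,170)],(350,216.5))):
    print(n,box(onplane(d,c,97)),box(onplane(d,[pd],84)))
# y plane check: view A, pivot hub centre x
print(box(onplane(a,[(275,138)],91)))
for d,u in((a,(493.3,144.3)),(b,(123.5,153.5)),(t,(421.7,212.5)),(s,(433,223.7))):
    for yb in (q[1],):
        w=box(onpl(d,[u],wor([0,yb,0])[0],ey))[0];print(w)
```

```text
[ -28.59 -114.41  152.95] 0.16274515960832694 ang 0.4813825954080455 r 133.7959834641544
[[421.15 210.59]] [[432.72 223.06]]
A [[-82.85 -99.45  97.  ]
 [ 87.02 -99.23  97.  ]] [[-150.16  -65.34   84.  ]]
B [[-84.33 -99.17  97.  ]] [[-151.04  -65.28   84.  ]]
[[  88.4  -115.22   91.  ]]
[ -29.18 -114.41  151.46]
[ -29.12 -114.41  154.09]
[ -32.72 -114.41  155.25]
[ -33.31 -114.41  156.78]
```

{"api": "apply_moves", "payload": {
  "targets": "0 4 12 0 1; 30 8 24 0 1; 60 8 24 0 1; 90 8 24 0 1; 115 8 24 0 1; 130 8 24 0 1; 130 8 24 0 1; 130 8 24 0 1"
}}

```text
clock: 4.2
position: [483.0, -269.0, 100.6]
ee_rot: [-0.705, -0.049, 0.706, -0.049]
contact_force: [0.6, 0.5, 0.5]
gripper_width: 0.0
```

Run:
```python
from h import *
P,M,s=tool();print(box(P),s["clock"],s["contact_force"],s["gripper_width"])
d=get_image("scene");crop(d,340,230,460,330,6,"pics/e.png")
d=get_image("top");crop(d,340,200,460,300,6,"pics/e2.png")
goto(wor([-155,-65,70])[0],ex)
```

```text
[[-153.41684231  -66.36329212  100.57116261]] 4.2 [0.57814323 0.48366952 0.4867056 ] 0.04694311130136687
axes [[0.002, -0.001, -1.0], [0.139, -0.99, 0.001], [-0.99, -0.139, -0.002]] pos [ 484.2 -269.3  102.5] t 4.3 F [-0.3 -0.5 -0.2] w -0.05516672484994034
shift [32.5 -1.9  2.8]
spin -0.05 j6 [-0.215  0.393 -0.34   0.001 -0.835  0.354]
```

View pics/e.png

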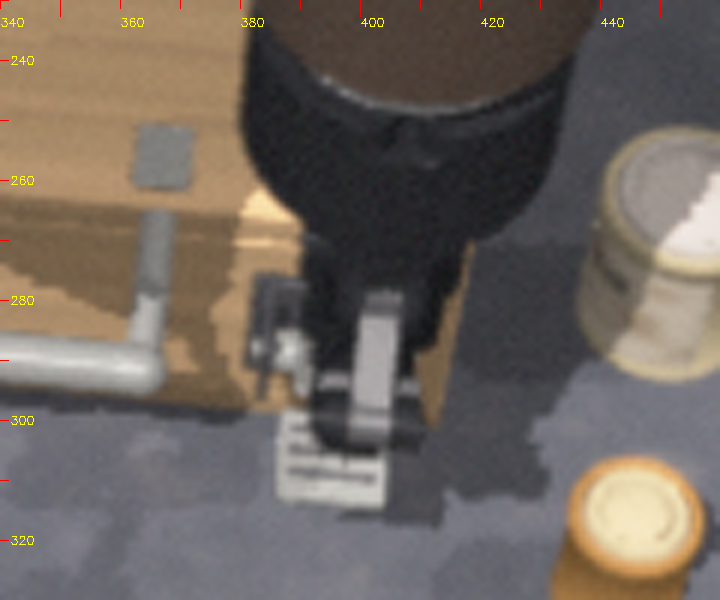

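The fingers sit just above the pad (330,460 in the crop). Pressing now.

{"api": "apply_moves", "payload": {
  "targets": "12 -1 3 0 1; 18 -1 3 0 1; 22 -1 3 0 1; 26 -1 3 0 1; 29 -1 3 0 1; 31 -1 3 0 1; 33 -1 3 0 1; 33 -1 3 0 1; 33 -1 3 0 1"
}}

```text
clock: 5.05
position: [476.1, -268.9, 69.3]
ee_rot: [-0.703, -0.049, 0.708, -0.049]
contact_force: [-8.7, -2.3, 8.0]
gripper_width: -0.5
```

Run:
```python
from h import *
P,M,s=tool();print(box(P),s["clock"],s["contact_force"],s["gripper_width"])
d=get_image("scene");crop(d,290,180,460,320,4,"pics/f.png")
```

```text
[[-160.24739458  -65.32631066   69.27684743]] 5.05 [-8.65807575 -2.28049115  8.02448863] -0.5027104676943659
```

View pics/f.png

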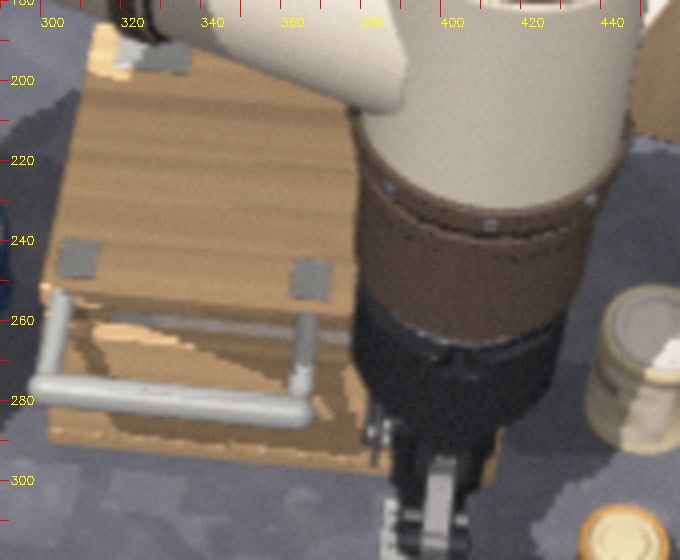

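{"api": "apply_moves", "payload": {
  "targets": "2 0 1 0 1; 3 0 2 0 1; 3 0 2 0 1"
}}

```text
clock: 5.35
position: [476.1, -269.2, 68.7]
ee_rot: [-0.704, -0.049, 0.707, -0.05]
contact_force: [-9.9, 2.5, 18.6]
gripper_width: 0.3
```

Run:
```python
from h import *
for i in range(3):
    P,M,s=tool();print(box(P),s["clock"],s["contact_force"],s["wrist_torque"]);get_image("top")
```

```text
[[-160.27979833  -65.64402439   68.7422506 ]] 5.35 [-9.94182437  2.50593906 18.58398175] [0.62136548 2.74437854 0.08627196]
[[-160.28552162  -65.62919376   68.73951591]] 5.4 [-9.56436059  1.82070898 19.30312689] [0.52551788 2.75407089 0.07006531]
[[-160.2673469   -65.63496303   68.72924326]] 5.45 [-9.55476645  1.46077227 19.45462589] [5.04526748e-01 2.75445012e+00 2.38633627e-03]
```

The pad is at its stop: force rose from 8 to 19 N with no further travel. Releasing straight up.

{"api": "apply_moves", "payload": {
  "targets": "-6 0 1 0 1; -14 0 2 0 1; -24 0 2 0 1; -44 0 2 0 1; -70 0 2 0 0.5; -100 0 2 0 0; -110 0 2 0 0; -110 0 2 0 0"
}}

```text
clock: 6.17
position: [477.8, -269.6, 179.2]
ee_rot: [0.708, 0.048, -0.703, 0.05]
contact_force: [0.1, 0.2, -0.9]
gripper_width: 42.6
```

Run:
```python
from h import *
P,M,s=tool();print(box(P),s["clock"],s["contact_force"],s["gripper_width"])
w=get_image("wrist");cv2.imwrite("pics/g_w.png",w["img"][:,:,::-1]);np.savez("G.npz",**w)
d=get_image("scene");crop(d,290,180,460,320,4,"pics/g.png")
d=get_image("top");crop(d,290,150,440,300,4,"pics/g2.png")
```

```text
[[-158.59927788  -66.22125691  179.16918284]] 6.1667 [ 0.0738698   0.19274392 -0.89250155] 42.63808492468495
```

View pics/g_w.png

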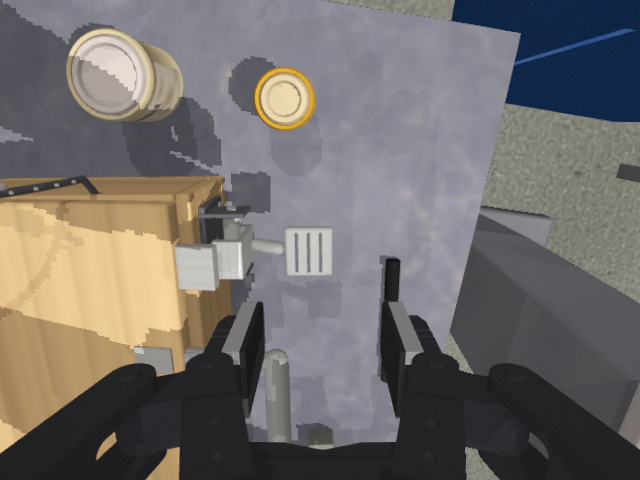

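View pics/g.png

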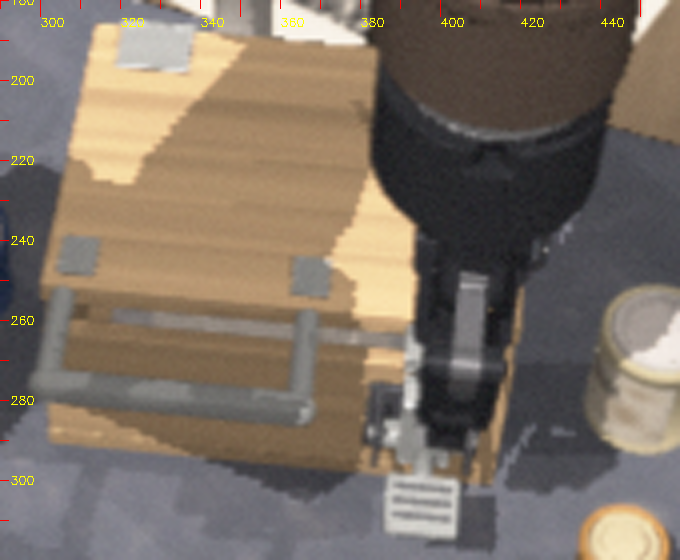

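View pics/g2.png

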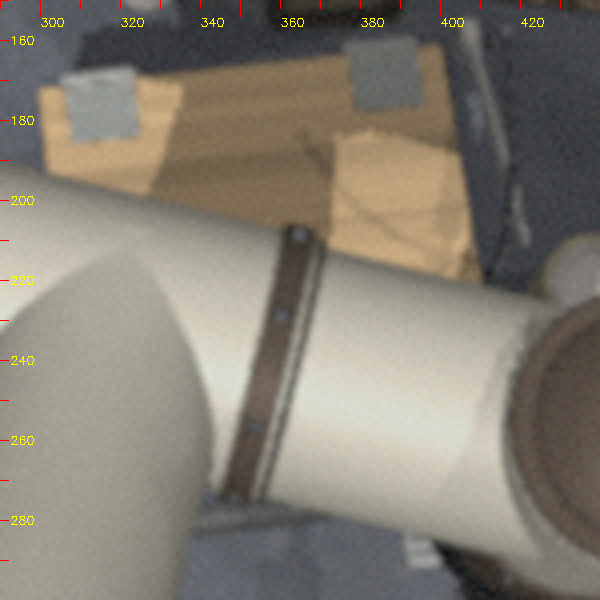

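Run:
```python
from h import *
s=get_image("scene");H=onplane(s,[(300,275.8),(366.2,282.5)],[113.6]*2);print(box(H),box(H).mean(0))
goto(wor([-135,38.5,94])[0],ex)
```

```text
[[-131.77261818   92.26600391  113.6       ]
 [-132.36297026  -14.75190522  113.6       ]] [-132.06779422   38.75704934  113.6       ]
axes [[-0.003, 0.001, -1.0], [0.138, -0.99, -0.002], [-0.99, -0.138, 0.003]] pos [ 474.9 -268.6  173.8] t 6.3667 F [ 0.3 -0.5  0. ] w 42.69085799425575
shift [  79.9 -103.2  -26.4]
spin -0.11 j6 [-2.180e-01  3.020e-01 -2.700e-01 -1.000e-03 -1.002e+00  3.570e-01]
```

{"api": "apply_moves", "payload": {
  "targets": "0 -35 -9 0 0; 0 -70 -18 0 0; 0 -103 -26 0 0; 0 -103 -26 0 0; 20 -103 -26 0 0; 40 -103 -26 0 0; 40 -103 -26 0 0; 40 -103 -26 0 0"
}}

```text
clock: 7.03
position: [486.1, -163.6, 133.7]
ee_rot: [-0.704, -0.049, 0.707, -0.049]
contact_force: [-0.0, 0.3, -0.1]
gripper_width: 42.6
```

Run:
```python
from h import *
w=get_image("wrist");cv2.imwrite("pics/h_w.png",w["img"][:,:,::-1])
d=get_image("scene");crop(d,270,180,460,320,4,"pics/h.png")
goto(wor([-135,38.5,94])[0],ex)
```

```text
axes [[0.0, -0.0, -1.0], [0.138, -0.99, 0.0], [-0.99, -0.138, -0.0]] pos [ 487.7 -163.8  135.7] t 7.1333 F [ 0.3 -0.4  0.4] w 42.881673496061715
shift [41.7 -1.4  1. ]
spin -0.1 j6 [-0.008  0.293 -0.396  0.001 -0.882  0.146]
```

View pics/h_w.png

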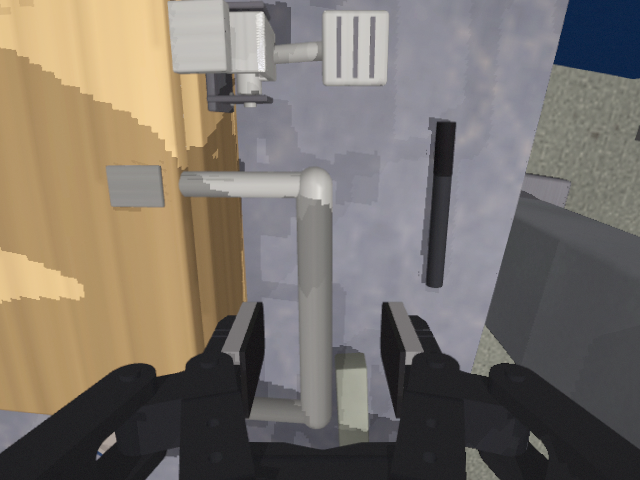

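View pics/h.png

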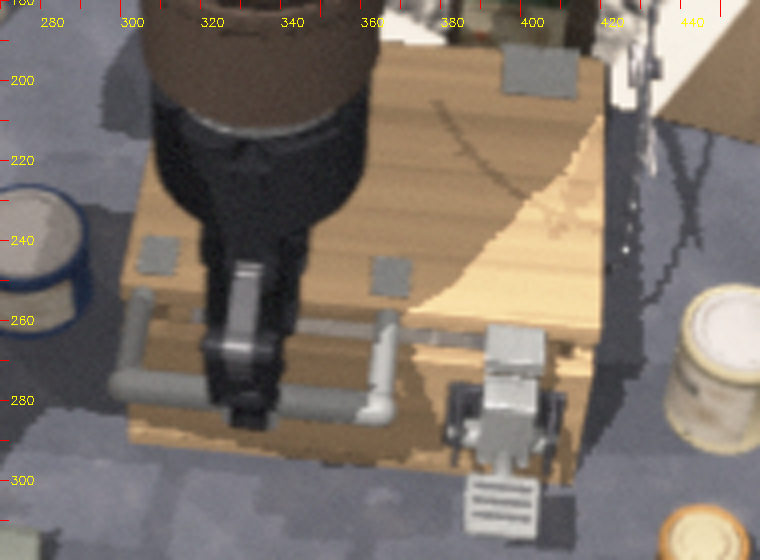

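The bar (column 315) lies between the fingers, about 3 mm towards the flap from their midline (column 324). Lowering, then closing.

{"api": "apply_moves", "payload": {
  "targets": "15 0 -2 0 0; 30 0 -2 0 0; 41 0 -2 0 0; 41 0 -2 0 0; 41 0 -2 0 0.3; 41 0 -2 0 0.5; 41 0 -2 0 0.6; 41 0 -2 0 0.6"
}}

```text
clock: 7.8
position: [489.9, -163.2, 95.3]
ee_rot: [0.706, 0.049, -0.705, 0.049]
contact_force: [0.4, 0.1, 0.8]
gripper_width: 17.1
```

Run:
```python
from h import *
d=get_image("wrist");cv2.imwrite("pics/i_w.png",d["img"][:,:,::-1])
P,M,s=tool();print(box(P),s["clock"],s["contact_force"],s["gripper_width"])
```

```text
[[-131.85637598   37.48160442   95.14087634]] 7.85 [ 0.31540403 -1.51681079  0.78519397] 17.058500309934256
```

View pics/i_w.png

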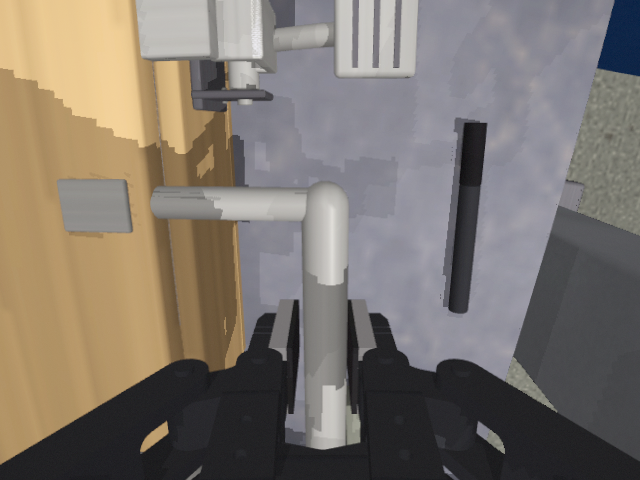

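{"api": "apply_moves", "payload": {
  "targets": "0 0 0 0 0.7; 0 0 0 0 0.75; 0 0 0 0 0.75; 0 0 0 0 0.75"
}}

```text
clock: 8.18
position: [489.0, -163.2, 94.3]
ee_rot: [-0.705, -0.049, 0.706, -0.049]
contact_force: [-1.7, -0.7, 0.1]
gripper_width: 12.0
```

{"api": "apply_moves", "payload": {
  "targets": "-6 0 -1 0 0.75; -11 0 -1 0 0.75; -16 0 -2 0 0.75; -22 0 -3 0 0.75; -22 0 -3 0 0.75"
}}

```text
clock: 8.6
position: [492.5, -162.7, 117.6]
ee_rot: [0.706, 0.049, -0.705, 0.049]
contact_force: [-1.3, -1.8, -0.2]
gripper_width: 11.9
```

Run:
```python
from h import *
d=get_image("wrist");cv2.imwrite("pics/j_w.png",d["img"][:,:,::-1])
d=get_image("scene");crop(d,270,160,460,310,4,"pics/j.png")
P,M,s=tool();print(box(P),s["clock"],s["contact_force"],s["gripper_width"])
```

```text
[[-129.28606137   37.58464969  116.73882241]] 8.7 [-0.91994433 -1.50084839 -1.37459433] 12.088048177610723
```

View pics/j.png

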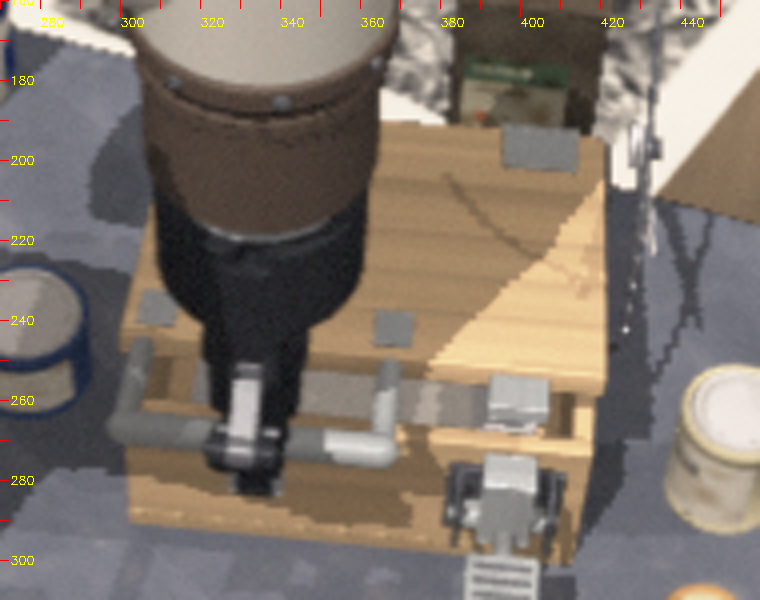

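View pics/j_w.png

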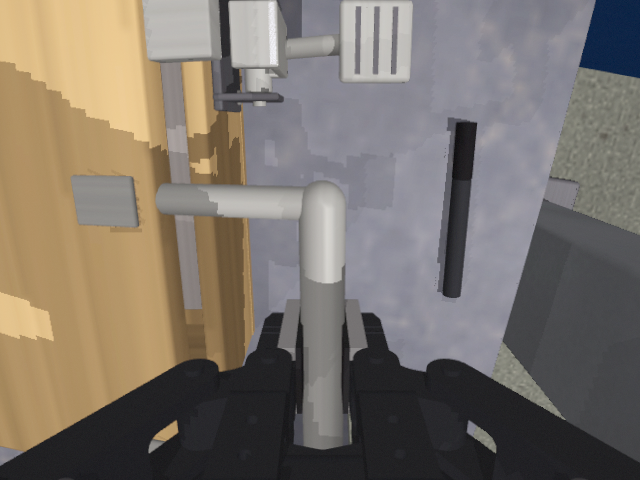

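{"api": "apply_moves", "payload": {
  "targets": "-6 0 -1 0 0.75; -12 0 -3 0 0.75; -18 0 -4 0 0.75; -24 0 -6 0 0.75; -30 0 -8 0 0.75; -36 0 -11 0 0.75; -42 0 -13 0 0.75; -47 0 -15 0 0.75; -47 0 -15 0 0.75; -47 0 -15 0 0.75"
}}

```text
clock: 9.53
position: [506.5, -160.6, 163.1]
ee_rot: [-0.705, -0.049, 0.706, -0.049]
contact_force: [-1.3, -3.4, -1.8]
gripper_width: 12.1
```

Run:
```python
from h import *
d=get_image("wrist");cv2.imwrite("pics/k_w.png",d["img"][:,:,::-1]);np.savez("K.npz",**d)
d=get_image("scene");crop(d,270,160,460,310,4,"pics/k.png");cv2.imwrite("pics/k_full.png",d["img"][:,:,::-1])
d=get_image("top");crop(d,290,140,440,300,4,"pics/k2.png")
P,M,s=tool();print(box(P),s["clock"],s["contact_force"],s["wrist_torque"],s["gripper_width"])
```

```text
[[-115.0975188    37.62678086  162.79278104]] 9.6833 [-1.86161142 -2.89839363 -3.01807244] [-0.74403205  1.05778254  0.04752463] 11.92882031497318
```

View pics/k.png

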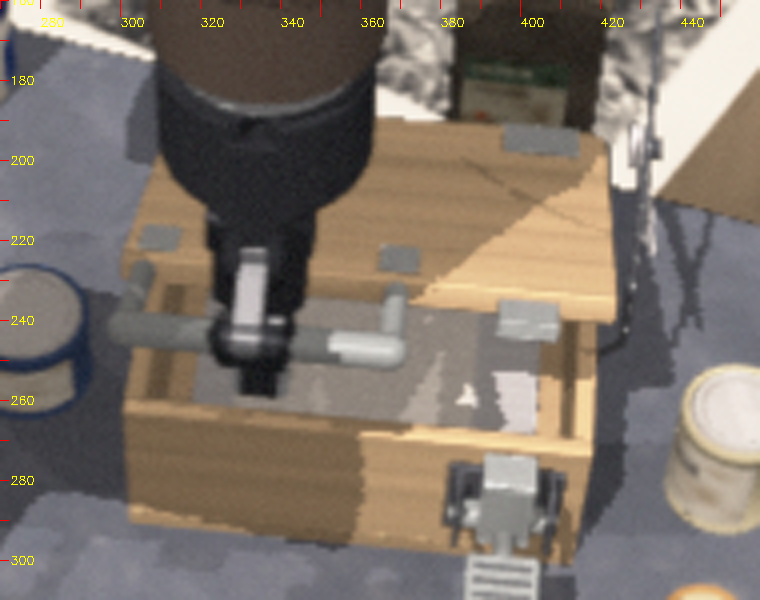

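View pics/k2.png

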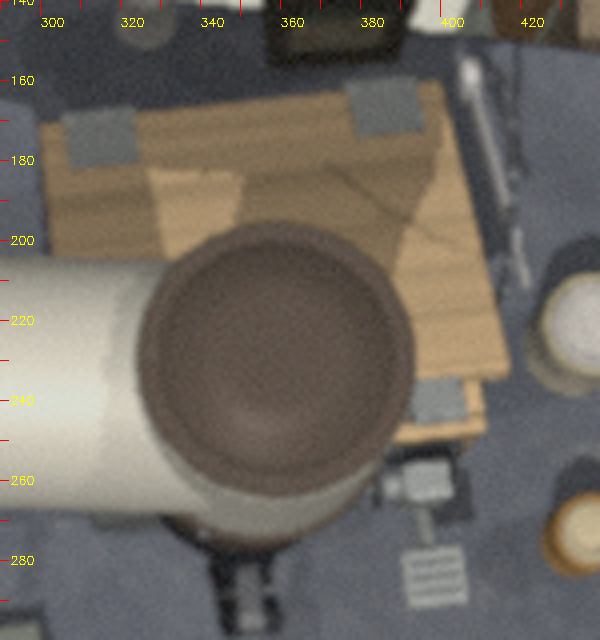

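View pics/k_w.png

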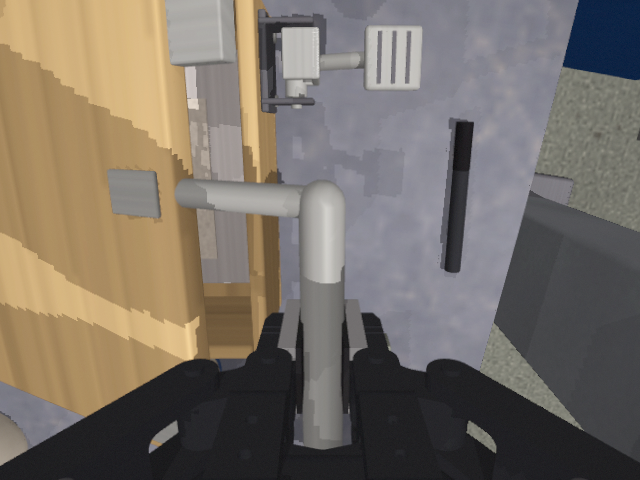

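```bash
cat >> h.py <<'E'
def flapangle(d,u,r,n,y,hx=90.,hz=91.):
    """angle so that flap point (r along, n normal, y) projects on ray u: intersect ray with plane y, take polar angle"""
    q=box(onpl(d,[u],wor([0,y,0])[0],ey))[0]; v=np.array([hx-q[0],q[2]-hz]); return np.arctan2(v[1],v[0])-np.arctan2(n,r),np.hypot(*v)-np.hypot(r,n),q
def flaproj(d,a,r,n,y,hx=90.,hz=91.):
    return proj(d,wor([[hx-r*np.cos(a)+n*np.sin(a),y,hz+r*np.sin(a)+n*np.cos(a)]]))[0]
E
python3 - <<'E'
from h import *
np.set_printoptions(precision=1,suppress=True)
s=get_image("scene");t=get_image("top")
crop(s,400,170,450,260,8,"pics/l_s.png");crop(t,385,140,435,250,7,"pics/l_t.png")
for a in(.35,.4,.45,.48,.5):
    print(a,[flaproj(s,a,*c) for c in((175,6,-100),(175,-6,-100),(226,0,38.7-54),(226,0,38.7+54))],[flaproj(t,a,*c) for c in((175,6,-100),(175,-6,-100))],"idx",flaproj(s,a,136,0,-114.5),flaproj(t,a,136,0,-114.5))
E
```

```text
0.35 [array([423.7, 241.4]), array([422.8, 247.8]), array([368.7, 256.6]), array([299.2, 250.2])] [array([417.2, 234.3]), array([416.5, 237.6])] idx [431.5 233.3] [420.5 217.2]
0.4 [array([424.4, 236.5]), array([423.5, 243.1]), array([369.3, 250.3]), array([299.3, 243.8])] [array([417.7, 231.6]), array([417. , 235.3])] idx [432.  229.7] [420.9 215.2]
0.45 [array([425. , 231.5]), array([424.1, 238.3]), array([369.9, 243.7]), array([299.5, 237.3])] [array([418.1, 228.7]), array([417.5, 232.7])] idx [432.5 225.9] [421.2 213. ]
0.48 [array([425.4, 228.4]), array([424.5, 235.4]), array([370.2, 239.6]), array([299.6, 233.2])] [array([418.4, 226.8]), array([417.8, 231. ])] idx [432.8 223.7] [421.4 211.6]
0.5 [array([425.7, 226.3]), array([424.8, 233.4]), array([370.5, 236.9]), array([299.7, 230.5])] [array([418.5, 225.6]), array([418. , 229.8])] idx [433.  222.1] [421.6 210.6]
```

View pics/l_s.png

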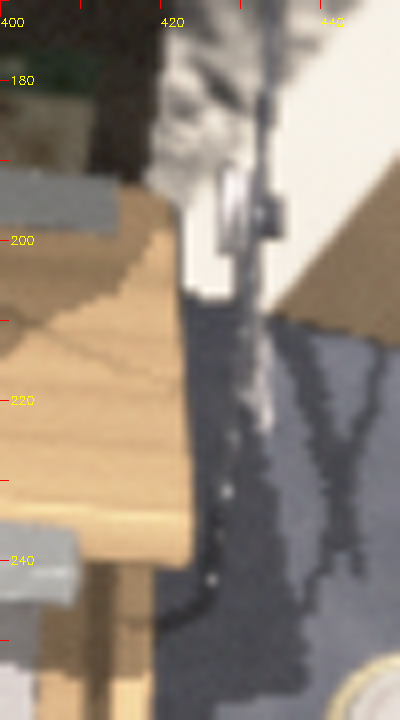

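View pics/l_t.png

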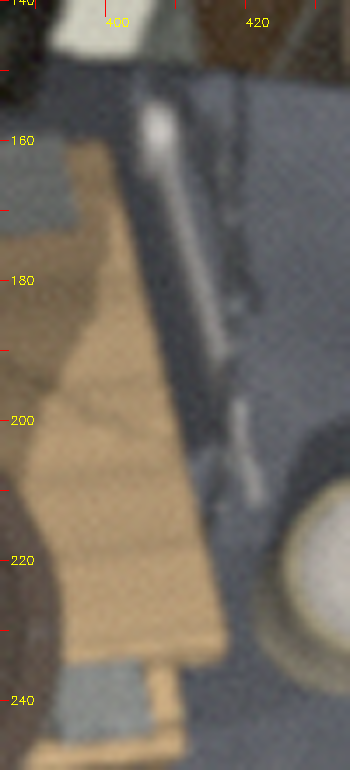

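The flap corner fits put the flap at about 0.42 rad, with edges at scene rows 234/241 and top rows 230/234.6. The index tip (scene 433,223.8; top 421.5,212) fits about 0.477 rad, so a small further lift is needed.

{"api": "apply_moves", "payload": {
  "targets": "-4 0 -2 0 0.75; -8 0 -4 0 0.75; -11.6 0 -5.6 0 0.75; -11.6 0 -5.6 0 0.75; -11.6 0 -5.6 0 0.75; -11.6 0 -5.6 0 0.75; -11.6 0 -5.6 0 0.75"
}}

```text
clock: 10.37
position: [512.0, -159.8, 175.2]
ee_rot: [-0.705, -0.049, 0.706, -0.049]
contact_force: [-4.7, -2.3, -1.1]
gripper_width: 11.9
```

Run:
```python
from h import *
s=get_image("scene");t=get_image("top")
crop(s,400,170,450,260,8,"pics/m_s.png");crop(t,385,140,435,250,7,"pics/m_t.png")
crop(s,290,170,480,320,4,"pics/m_big.png")
P,M,q=tool();print(box(P),q["clock"],q["contact_force"],q["wrist_torque"],q["gripper_width"])
```

```text
[[-109.39083665   37.63495246  175.17531342]] 10.4667 [-4.72202578 -2.49681166  0.06685349] [-0.6647801   1.6900097   0.07801043] 12.092844053619979
```

View pics/m_s.png

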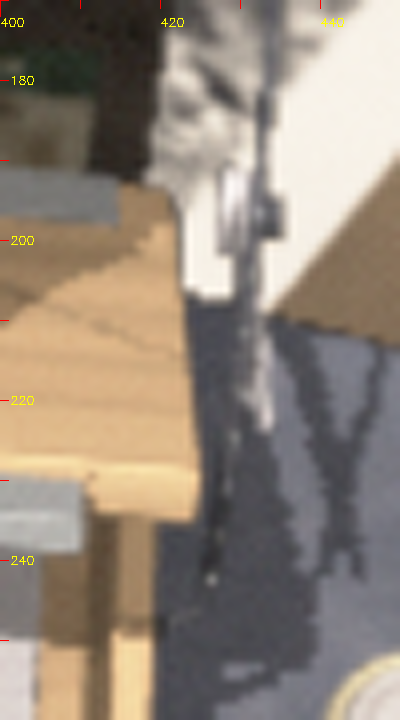

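View pics/m_t.png

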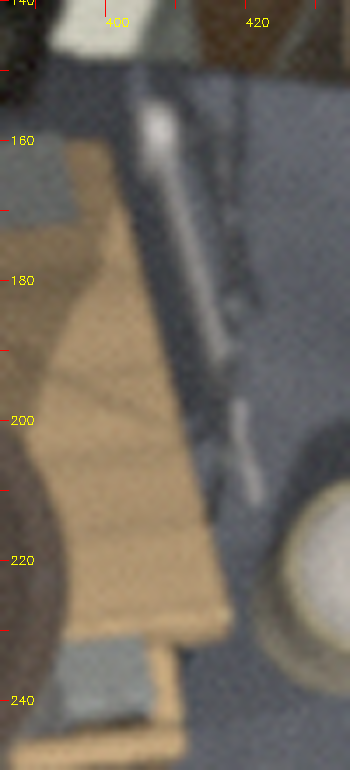

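View pics/m_big.png

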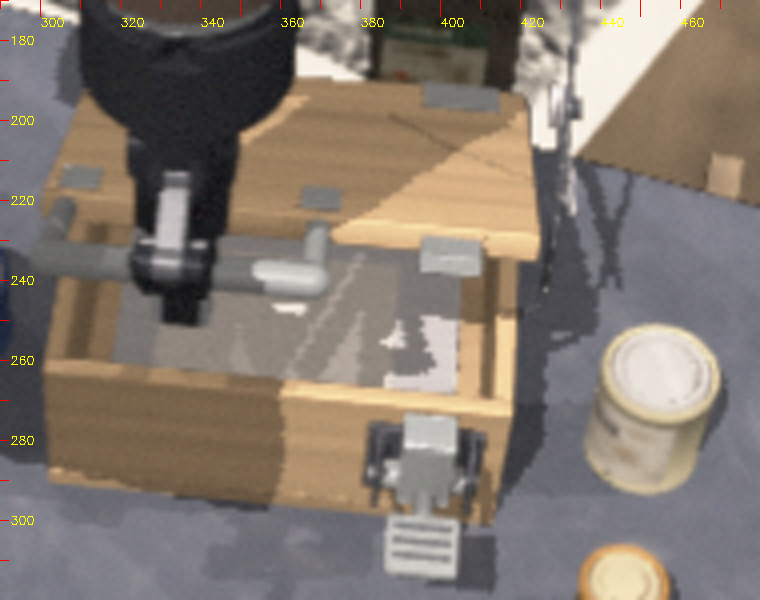

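The flap corners now fit 0.48 rad (scene rows 227.8/235.1, top rows 226.6/231.4) and the index tip fits 0.474–0.48. The catch is back and the plate is visible. I'll do a last steadiness and displacement check, then hand in.

{"api": "apply_moves", "payload": {
  "targets": "0 0 0 0 0.75; 0 0 0 0 0.75; 0 0 0 0 0.75; 0 0 0 0 0.75"
}}

```text
clock: 10.8
position: [512.0, -159.8, 175.2]
ee_rot: [-0.705, -0.049, 0.706, -0.049]
contact_force: [-4.3, -2.5, -1.2]
gripper_width: 12.1
```

Run:
```python
from h import *
s=get_image("scene");a=cv2.imread("pics/a_scene.png");df=cv2.absdiff(s["img"][:,:,::-1].copy(),a).max(2)
for n,(x0,y0,x1,y1) in dict(tinL=(258,225,295,265),tinR=(438,250,472,294),jar=(430,303,462,340),block=(237,306,284,330),marker=(303,348,374,366)).items():
    r=df[y0:y1,x0:x1];print(n,r.mean().round(1),np.percentile(r,95))
cv2.imwrite("pics/n.png",s["img"][:,:,::-1])
P,M,q=tool();print(box(P),q["clock"],q["contact_force"],q["gripper_width"],abs(q["joint_vel"]).max())
```

```text
tinL 44.4 94.0
tinR 14.6 21.0
jar 12.8 18.0
block 22.9 54.0
marker 11.5 18.0
[[-109.37755877   37.6281034   175.19173086]] 10.85 [-4.8894049  -2.38321937 -1.05247361] 12.132490055242135 0.0025149239101706117
```

View pics/n.png

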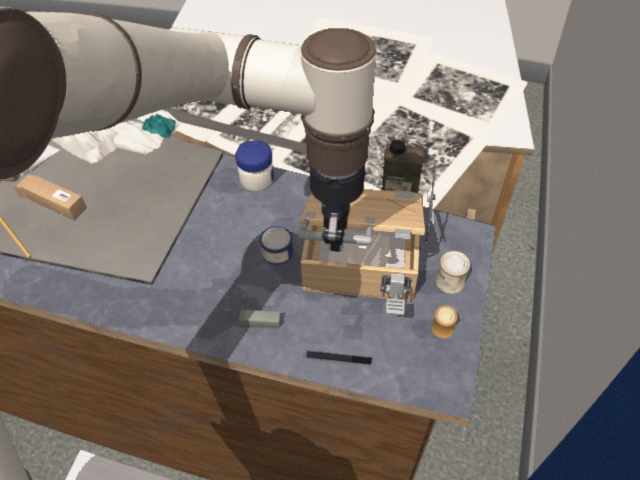

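Everything stands where it was: tin (277,245), tin (453,271), jar (445,321), block (260,319), marker (338,357). The differences at the left tin and the block are the arm's shadow. Handing in.

Run:
```python
from bench import job
print(job.job_done())
```

```text
the job is handed in; nothing more can be done
None
```

The box is open. I handed the job in at about 10.9 s with the gripper still holding the flap up by its bar handle, in line with the index arm to within measurement error.

- **Catch:** I pressed the thumb pad to its stop; the force rose from 8 to 19 N with no further travel. The flap sprang free, and the pictures after I let go showed the catch back at rest.
- **Flap against index arm:** The flap's corners in the scene and top views give about 0.48 rad. The index tip gives 0.472–0.477 rad from the same views and 0.476–0.481 rad from two wrist views.
- **Disagreements:** The gripper height alone gives a slightly lower flap angle, about 0.47 rad. The gripper opening read about 12 mm on the 14 mm bar. The hold looked secure, so I left both as they were.
- **Steadiness and surroundings:** The arm was still at the end, with about 5 N at the wrist. In the last picture the tins, jar, block, marker and index arm were where they started. The image differences at the left tin and the block looked like the arm's shadow.

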